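# Snap the pencil box's lid shut all round

### The arm

A 7-joint arm with a two-finger parallel gripper is mounted at the origin on the work surface. World frame = base frame: x ahead of the robot, y to its left, z up, the work surface at z = 0. Lengths are in m, angles in rad, forces in N, time in s.
With the tool pointing down it reaches from about 0.4 to 0.875 m from the base axis. Payload 19.3 kg.
Tool frame: the origin (TCP) lies on the centre line of the jaws, within the pads' length; the fingertips stand 14 mm ahead of it and the grasp point (between the pads) lies 5 mm behind it; x points along the fingers, y is the direction in which the jaws open and shut, and the axes are right-handed (so a half turn about x gives the same grasp; the last joint's range is limited). The gripper opens to 85 mm and grips with 20 to 120 N. Pads are 22 mm wide; open, the fingers measure 114 mm over their backs; the gripper's body (76 mm by 85 mm) begins 54 mm behind the grasp point. The pads swing forward as they close: fully open they stand 13 mm farther back than shut.
Start: joints at [-1.372, 0.521, -0.036, 1.599, 0.021, 1.021, -0.113], TCP at [0.166, 0.603, 0.245] pointing down, gripper open.
Joint ranges: [-2.91, 2.91], [-0.3, 2.13], [-1.5, 1.42], [0.17, 2.43], [-1.26, 4.41], [0.16, 1.93], [-2.52, 2.52]. Speed limits (rad/s): [1.89, 1.89, 2.39, 2.39, 3.01, 3.01, 3.01].

### API

Orientations are given as [roll, pitch, yaw] about the fixed x, y, z axes, in that order (R = Rz(yaw) Ry(pitch) Rx(roll)).
In Python, from workcell import monitor, optics, bot gives the robot as it stands.
- The arm moves only by the tool arm_command, never from a script. Its arguments are lists of equal length, an entry for each row: "delta_pos": the shift along the tool's x, y, z as a fraction of full scale, a list of three; "rotation": the turn, a rotation vector about the tool's x, y, z as a fraction of full scale, a list of three. In form: {"delta_pos": [[dx, dy, dz], ...], "rotation": [[wx, wy, wz], ...]}. A call has 1 to 10 rows; each row shifts and turns the pose as measured when the row begins, along the tool's axes as they then stand; what a row does not reach is not made up. Full scale, the value 1, is 30 mm for a shift and 6 degrees for a turn. A row lasts 1/10 s, in which the tool goes at most 50 mm and 8.59 degrees, less where a joint would pass 70% of its speed; a pose out of reach is approached as far as the arm can. A call with a number of a shift or a turn outside -1 to 1 is refused whole. A call with a gripper value outside its range is refused whole. "gripper" is the closure, from -1 (fully open) to 1 (shut), so that 0 is half open, set as the call begins (left out, the last holds). The fingers move at their own pace and stop on an object; "grip_force" is the grip in N (left out, the last holds). Time passes only in rows, so rows that do not move let the fingers close. It gives the time, the measured TCP pose, the force and the opening at its end, in the units of the state.
- monitor.observe(): the state, without advancing time (a new reading comes with each control period).
- optics.grab_frame(name): name is "scene" or "top"; returns the picture (384x512x3 uint8, red, green, blue); there is no depth.
- optics.camera_params(name): a dict with "fx", "fy", "cx", "cy" (pixels), "origin" and "rotation" of the camera in the world. Camera axes: x right, y down, z forward; pixel columns grow to the right and rows downward; lengths in m; the calibration is good to about 2 mm. A picture is of the moment at which its call begins. camera_params takes no time and is no camera call.
- bot.job_done(): hands the job in, once; it reports no verdict.
The state is a dict: "clock": time; "qpos": joint angles; "qd": joint speeds; "joint_efforts": joint torques, N m; "position": TCP position; "tool_rot": TCP orientation; "force": force on the tool from outside, world axes, zero at the start; "moment": the same for the moment, N m; "grip_width": finger opening in m.
Only numpy, scipy, OpenCV 4.12 (cv2) and the standard library are available. Lean on these libraries where they do the work, as an engineer would, in place of code of your own. Each camera call takes 0.05 s, during which the arm holds its last target. There are 200 camera calls.

### The job

The lid of the blue pencil box is only resting on: go round its white rim and press each of the four sections down with the fingertips until every one has snapped fully shut. Only press: do not pick the box up, tip it or shove it out of its place, and leave the eraser, sharpener, dish and pencil cup where they stand. Finish with the hand clear of everything.

Things in the scene. Friction and masses are not known exactly. Their poses are not given: they have to be found in the camera images.
- pencil_box: loose blue plastic pencil box, 160 mm along its x, 120 mm along its y, about 0.6 kg; origin at the centre of its underside, z up. Walls 46 mm high. On top, a clear fixed window (115 x 75 mm, top 54 mm above the desk) framed by the lid's white rim: four separate sections, 22 mm wide, flush with the walls, each moving 8 mm straight down. A red seal shows under a section not yet shut
- clip_front_top (a point): centre of the top face of the white rim section on the box's -x side, 22 x 75 mm (long along the box's y); at (-69, 0) mm in the box's x, y. Its top is 64 mm above the desk when unsnapped, 56 mm when shut
- clip_front (a joint): how far that section (on the box's -x side) is pressed down, in m: 0 fully up, 0.008 shut against its stop. A spring catch holds it at either end: pushing meets up to about 7 N, and past half way (0.004) it snaps down by itself; pushed less far it springs back up
- clip_back_top (a point): centre of the top face of the white rim section on the box's +x side, 22 x 75 mm (long along the box's y); at (69, 0) mm in the box's x, y. Its top is 64 mm above the desk when unsnapped, 56 mm when shut
- clip_back (a joint): how far that section (on the box's +x side) is pressed down, in m: 0 fully up, 0.008 shut against its stop. A spring catch holds it at either end: pushing meets up to about 7 N, and past half way (0.004) it snaps down by itself; pushed less far it springs back up
- clip_left_top (a point): centre of the top face of the white rim section on the box's +y side, 160 x 22 mm (long along the box's x); at (0, 49) mm in the box's x, y. Its top is 64 mm above the desk when unsnapped, 56 mm when shut
- clip_left (a joint): how far that section (on the box's +y side) is pressed down, in m: 0 fully up, 0.008 shut against its stop. A spring catch holds it at either end: pushing meets up to about 7 N, and past half way (0.004) it snaps down by itself; pushed less far it springs back up
- clip_right_top (a point): centre of the top face of the white rim section on the box's -y side, 160 x 22 mm (long along the box's x); at (0, -49) mm in the box's x, y. Its top is 64 mm above the desk when unsnapped, 56 mm when shut
- clip_right (a joint): how far that section (on the box's -y side) is pressed down, in m: 0 fully up, 0.008 shut against its stop. A spring catch holds it at either end: pushing meets up to about 7 N, and past half way (0.004) it snaps down by itself; pushed less far it springs back up
- eraser: loose pink eraser, 55 x 22 x 12 mm, origin under its centre
- sharpener: loose chrome pencil sharpener, 28 x 18 x 13 mm, origin under its centre
- dish: loose small white ceramic dish, 84 mm across, 22 mm high, origin under its centre
- pencil_cup: loose matte black pencil cup, 78 mm across, 100 mm high, pencils standing in it up to about 155 mm; origin under its centre

How it is judged:
By the outcome, as a careful person would: the job done as asked, in the order asked, and still so for the second after the job is handed in, with the robot touching nothing.
It also fails if it takes over 40 s, if anything falls off the work surface, if the arm or the gripper's body presses on something with over 40 N, if the wrist force passes 120 N, or if a joint passes its speed limit or range.

## Working session

There is one attempt and no reset: what is moved stays moved. The work goes in short steps, Python scripts to look and compute and a tool call to move; the robot and the scene stay as the last step left them, time stands still between calls to the robot, and variables do not carry over. Pictures are saved under pics/ and viewed, about 8 in all and at most 12, crops included, and the job is handed in when it is done.

Besides the shell and the picture viewer there is one more tool, called as name(argument=value, ...) on one line, values as JSON. arm_command: Moves the arm, as the interface text tells. Its arguments: {"type":"object","properties":{"delta_pos":{"type":"array","items":{"type":"array","items":{"type":"number"}}},"rotation":{"type":"array","items":{"type":"array","items":{"type":"number"}}},"gripper":{"type":"number"},"grip_force":{"type":"number"}},"required":["delta_pos","rotation"]}

```bash
mkdir -p pics
python3 - <<'E'
from workcell import monitor, optics, bot
import cv2
for n in("top","scene"):
    cv2.imwrite(f"pics/{n}0.png",optics.grab_frame(n)[:,:,::-1]); print(n,optics.camera_params(n))
print(monitor.observe())
E
```

```text
top {'fx': 446.07578157065933, 'fy': 446.07578157065933, 'cx': 258.63638094452074, 'cy': 197.14298585183604, 'origin': array([ 0.33380339, -0.11751532,  1.27675003]), 'rotation': array([-2.93089444, -0.00572087, -1.57195493])}
scene {'fx': 479.285283092519, 'fy': 479.285283092519, 'cx': 254.83111343319834, 'cy': 185.87613759010367, 'origin': array([0.99951115, 0.43031872, 1.21652232]), 'rotation': array([-2.62499319,  0.01552085,  2.46364946])}
{'clock': 0.1, 'qpos': array([-1.37220533,  0.52193092, -0.03631259,  1.59993141,  0.02121215,
        1.02108683, -0.11282324]), 'qd': array([-2.09093489e-05, -1.00056665e-03, -5.05115644e-04, -2.32643506e-03,
        7.00262707e-04, -1.81234430e-04,  8.49871240e-04]), 'joint_efforts': array([ 3.82337370e-03, -9.28470683e+01,  1.98453382e+00, -3.70536554e+01,
        1.82324101e-02,  5.14083556e-03,  5.60415253e-05]), 'position': array([0.16594816, 0.60228318, 0.2448051 ]), 'tool_rot': array([-1.48358311,  1.56982507, -1.7524152 ]), 'force': array([ 0.43862392, -0.46920123, -0.00133541]), 'moment': array([ 0.02748501, -0.02059181, -0.01001239]), 'grip_width': 0.08569963696382411}
```

View pics/top0.png

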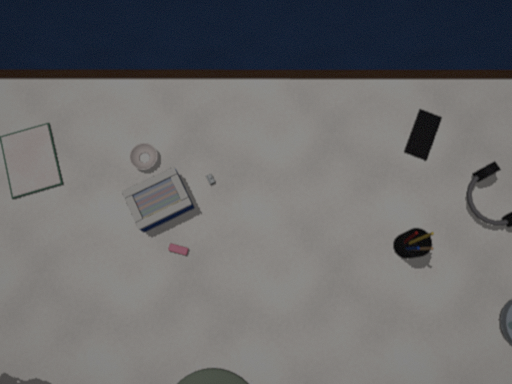

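View pics/scene0.png

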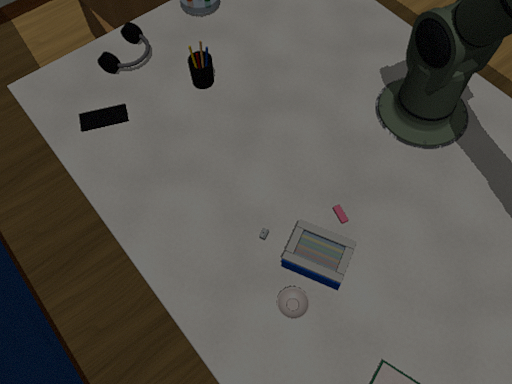

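```bash
cat > h.py <<'E'
import numpy as np, cv2
from scipy.spatial.transform import Rotation as R
from workcell import monitor, optics, bot
def cam(n):
    p=optics.camera_params(n); return p,R.from_euler('xyz',p['rotation']).as_matrix()
def proj(n,X):
    p,M=cam(n); c=(np.atleast_2d(X)-p['origin'])@M
    return np.c_[p['cx']+p['fx']*c[:,0]/c[:,2],p['cy']+p['fy']*c[:,1]/c[:,2]]
def unproj(n,uv,z):
    p,M=cam(n); uv=np.atleast_2d(uv)
    d=np.c_[(uv[:,0]-p['cx'])/p['fx'],(uv[:,1]-p['cy'])/p['fy'],np.ones(len(uv))]@M.T
    return p['origin']+d*((z-p['origin'][2])/d[:,2])[:,None]
E
python3 - <<'E'
from h import *
t=cv2.imread('pics/top0.png')[130:260,105:235]; s=cv2.imread('pics/scene0.png')[195:325,250:380]
o=np.hstack([cv2.resize(x,None,fx=3,fy=3,interpolation=cv2.INTER_CUBIC) for x in(t,s)])
cv2.imwrite('pics/c.png',cv2.convertScaleAbs(o,alpha=1.5))
E
```

```text
(no output)
```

View pics/c.png

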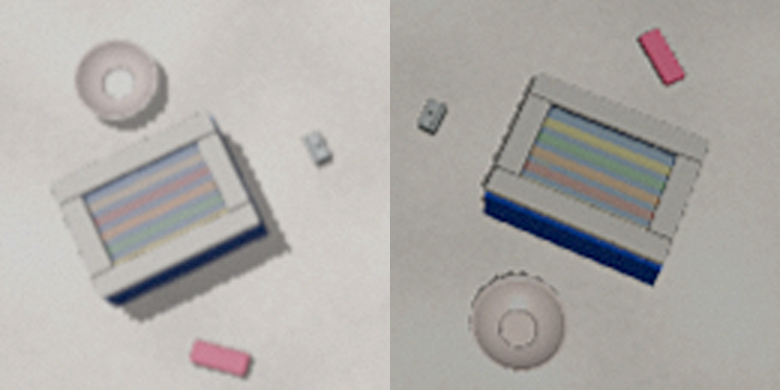

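```bash
cat >> h.py <<'E'
C=np.array([[-80,60],[-80,-60],[80,-60],[80,60]])/1e3
def box(p,L,z):
    c,s=np.cos(p[2]),np.sin(p[2]); L=np.atleast_2d(L)
    return np.c_[p[0]+c*L[:,0]-s*L[:,1],p[1]+s*L[:,0]+c*L[:,1],np.full(len(L),z)]
E
python3 - <<'E'
from h import *
from scipy.optimize import least_squares
T=np.array([[52,188],[210,115],[267,220],[105,298]])/3+[105,130]
S=np.array([[147,73],[318,143],[270,258],[95,190]])/3+[250,195]
wt=unproj('top',T,.064); ws=unproj('scene',S,.064)
for w in (wt,ws):
    print(w.round(4).tolist(), [round(np.linalg.norm(w[i]-w[i-1]),4) for i in range(4)], w.mean(0))
for n,w in(('top',wt),('scene',ws)):
  best=None
  for k in range(4):
    r=least_squares(lambda p:(box(p,np.roll(C,k,0),.064)-w)[:,:2].ravel(),[*w.mean(0)[:2],0])
    for a in (r,):
      if best is None or a.cost<best.cost: best=a
    r=least_squares(lambda p:(box(p,np.roll(C,k,0),.064)-w)[:,:2].ravel(),[*w.mean(0)[:2],2.])
    if r.cost<best.cost: best=r
  print(n,best.x,best.cost)
s=monitor.observe(); M=R.from_euler('xyz',s['tool_rot']).as_matrix(); print(M.round(3))
for nm,uv,z in(('dish',(118/3+105,84/3+130),.022),('sharp',(318/3+105,148/3+130),.013),('eraser',(220/3+105,358/3+130),.012)): print(nm,unproj('top',uv,z))
E
```

```text
[[0.6059, 0.2543, 0.064], [0.6761, 0.1107, 0.064], [0.5756, 0.0543, 0.064], [0.5032, 0.1997, 0.064]] [np.float64(0.1164), np.float64(0.1599), np.float64(0.1152), np.float64(0.1625)] [0.59019778 0.15474513 0.064     ]
[[0.5761, 0.0631, 0.064], [0.5065, 0.2062, 0.064], [0.6096, 0.2542, 0.064], [0.683, 0.1176, 0.064]] [np.float64(0.1199), np.float64(0.1591), np.float64(0.1137), np.float64(0.1551)] [0.59379253 0.16026097 0.064     ]
top [0.59019778 0.15474513 1.98129896] 0.027772885268649877
scene [0.59379253 0.16026097 2.0668215 ] 0.028041449748541447
[[-0.     0.266  0.964]
 [-0.001  0.964 -0.266]
 [-1.    -0.001  0.   ]]
dish [[0.71929928 0.20943818 0.022     ]]
sharp [[0.65725668 0.01399341 0.013     ]]
eraser [[0.45346709 0.10203176 0.012     ]]
```

arm_command(delta_pos=[[0,0,0],[0,0,0],[0,0,0],[0,0,0],[0,0,0],[0,0,0],[0,0,0],[0,0,0],[0,0,0]], rotation=[[1,0,0],[1,0,0],[1,0,0],[1,0,0],[1,0,0],[1,0,0],[1,0,0],[1,0,0],[0,0,0]], gripper=1)

```text
clock: 1.0
position: [0.1656, 0.6006, 0.2417]
tool_rot: [-0.635, 1.564, -1.775]
force: [-0.5, 0.2, 0.1]
grip_width: 0.0005
```

```bash
cat >> h.py <<'E'
P=(0.592,0.157,np.radians(-63.4))
def goto(xy,z=None):
    s=monitor.observe(); M=R.from_euler('xyz',s['tool_rot']).as_matrix()
    d=np.r_[xy,s['position'][2] if z is None else z]-s['position']
    print('pos',s['position'].round(4),'y-axis deg',np.degrees(np.arctan2(M[1,1],M[0,1])).round(2),'x',M[:,0].round(3),'F',s['force'].round(2),'w',s['grip_width'].round(4),'t',round(s['clock'],2),'q7',s['qpos'][6].round(2))
    print('need (units)',(M.T@d/.03).round(3))
E
python3 - <<'E'
from h import *
from scipy.optimize import least_squares
T=np.array([[52,188],[210,115],[267,220],[105,298]])/3+[105,130]
S=np.array([[147,73],[318,143],[270,258],[95,190]])/3+[250,195]
# order for yaw -63.4: box -x is left in top
Lt=C[[0,3,2,1]]; Ls=C[[2,1,0,3]]
def f(p,a=1,b=1):return np.r_[a*(proj('top',box(p,Lt,.064))-T).ravel(),b*(proj('scene',box(p,Ls,.064))-S).ravel()]
for a,b in((1,1),(1,0),(0,1)):
    r=least_squares(f,P,args=(a,b),x_scale=[.01,.01,.1]); print(r.x,np.degrees(r.x[2]),f(r.x).round(1))
goto(P[:2])
E
```

```text
[ 0.59201619  0.15755589 -1.10106162] -63.08618375246769 [-0.5 -1.2 -0.9 -1.9 -1.7  0.3 -0.8  0.3 -0.6 -1.4 -0.1 -2.2  0.6  0.5
 -0.7 -1.5]
[ 0.59029397  0.15475554 -1.0965493 ] -62.82764687523565 [ 0.4 -0.4 -0.1 -1.4 -0.7  0.8  0.4  1.  -1.  -2.4 -0.4 -3.5  0.5 -0.9
 -0.9 -2.5]
[ 0.59366374  0.1600302  -1.10504759] -63.314562970937814 [-1.4 -1.9 -1.6 -2.4 -2.6 -0.1 -1.8 -0.4 -0.3 -0.4  0.2 -1.   0.7  1.7
 -0.6 -0.5]Traceback (most recent call last):
  File "<stdin>", line 10, in <module>
  File "h.py", line 21, in goto
    print('pos',s['position'].round(4),'y-axis deg',np.degrees(np.arctan2(M[1,1],M[0,1])).round(2),'x',M[:,0].round(3),'F',s['force'].round(2),'w',s['grip_width'].round(4),'t',round(s['clock'],2),'q7',s['qpos'][6].round(2))
                                                                                                                                                   ^^^^^^^^^^^^^^^^^^^^^
AttributeError: 'float' object has no attribute 'round'
```

```bash
sed -i "s/,'w',s\['grip_width'\].round(4)//; s/^P=.*/P=(0.592,0.1575,np.radians(-63.1))/" h.py
python3 - <<'E'
from h import *
for n,l in(('front',(-.069,0)),('back',(.069,0)),('left',(0,.049)),('right',(0,-.049))): print(n,box(P,l,.064)[0].round(4))
goto(box(P,(-.069,0),0)[0,:2],.15)
E
```

```text
front [0.5608 0.219  0.064 ]
back [0.6232 0.096  0.064 ]
left [0.6357 0.1797 0.064 ]
right [0.5483 0.1353 0.064 ]
pos [0.1656 0.6006 0.2417] y-axis deg 24.69 x [-0.001 -0.007 -1.   ] F [-0.55  0.17  0.05] t 1.0 q7 -0.88
need (units) [ 3.126  6.669 17.039]
```

arm_command(delta_pos=[[0,0.37,0.95],[0,0.37,0.95],[0,0.37,0.95],[0,0.37,0.95],[0,0.37,0.95],[0,0.37,0.95],[0,0.37,0.95],[0,0.37,0.95],[0,0.37,0.95],[0,0.37,0.95]], rotation=[[-0.37,0,0],[0,0,0],[0,0,0],[0,0,0],[0,0,0],[0,0,0],[0,0,0],[0,0,0],[0,0,0],[0,0,0]])

```text
clock: 2.0
position: [0.4002, 0.395, 0.2407]
tool_rot: [-0.88, 1.561, -1.934]
force: [0.2, 0.5, 0.4]
grip_width: -0.0002
```

Run:
```python
from h import *
goto(box(P,(-.069,0),0)[0,:2],.15)
```

```text
pos [0.4002 0.395  0.2407] y-axis deg 29.64 x [-0.004 -0.009 -1.   ] F [0.23 0.46 0.43] t 2.0 q7 -0.27
need (units) [3.058 1.774 7.726]
```

arm_command(delta_pos=[[0.2,0.2,0.95],[0.2,0.2,0.95],[0.2,0.2,0.95],[0.3,0.2,0.95],[0.3,0.2,0.95],[0.3,0.2,0.95],[0.4,0.2,0.95],[0.4,0.2,0.95],[0.4,0.2,0.2],[0,0,0]], rotation=[[0.4,0,0],[0,0,0],[0,0,0],[0,0,0],[0,0,0],[0,0,0],[0,0,0],[0,0,0],[0,0,0],[0,0,0]])

```text
clock: 3.0
position: [0.5662, 0.202, 0.1569]
tool_rot: [-0.878, 1.56, -1.943]
force: [0.1, 0.6, 0.3]
grip_width: -0.0003
```

Run:
```python
from h import *
goto(box(P,(-.069,0),0)[0,:2],.11)
```

```text
pos [0.5662 0.202  0.1569] y-axis deg 28.98 x [-0.004 -0.01  -1.   ] F [0.11 0.64 0.31] t 3.0 q7 0.2
need (units) [ 1.558  0.132 -0.595]
```

arm_command(delta_pos=[[0.4,0.1,-0.3],[0.4,0.05,-0.3],[0.4,0,0],[0.4,0,0],[0,0,0]], rotation=[[0.4,0,0],[0,0,0],[0,0,0],[0,0,0],[0,0,0]])

```text
clock: 3.5
position: [0.5594, 0.2233, 0.1067]
tool_rot: [-0.954, 1.561, -2.051]
force: [-0.4, -0.7, 0.2]
grip_width: 0.0002
```

Run:
```python
from h import *
goto(box(P,(-.069,0),0)[0,:2],.078)
a=[cv2.resize(optics.grab_frame(n)[y:y+130,x:x+130,::-1],None,fx=3,fy=3,interpolation=cv2.INTER_CUBIC) for n,x,y in(('top',105,130),('scene',250,195))]
cv2.imwrite('pics/c1.png',cv2.convertScaleAbs(np.hstack(a),alpha=1.5))
```

```text
pos [0.5594 0.2233 0.1067] y-axis deg 27.19 x [-0.005 -0.009 -1.   ] F [-0.38 -0.71  0.24] t 3.5 q7 0.15
need (units) [ 0.959 -0.016  0.144]
```

View pics/c1.png

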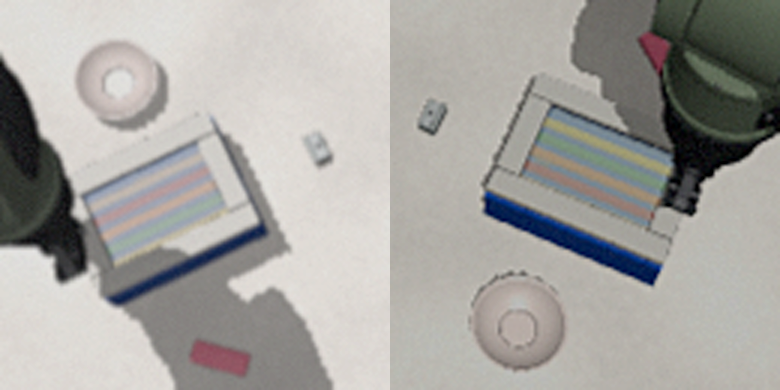

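Run:
```python
from h import *
p=monitor.observe()['position']
for n,o in(('top',(105,130)),('scene',(250,195))):
  for dz in (-.014,0,.06,.12): print(n,dz,((proj(n,p+[0,0,dz])-o)*3).round())
  print('clip',((proj(n,box(P,(-.069,0),.064))-o)*3).round())
```

```text
top -0.014 [[ 74. 230.]]
top 0 [[ 69. 227.]]
top 0.06 [[ 49. 214.]]
top 0.12 [[ 27. 199.]]
clip [[ 87. 236.]]
scene -0.014 [[292. 182.]]
scene 0 [[295. 175.]]
scene 0.06 [[307. 147.]]
scene 0.12 [[320. 116.]]
clip [[283. 192.]]
```

Run:
```python
from h import *
a=[cv2.resize(optics.grab_frame(n)[y:y+56,x:x+50,::-1],None,fx=8,fy=8,interpolation=cv2.INTER_CUBIC) for n,x,y in(('top',105,180),('scene',325,230))]
cv2.imwrite('pics/c2.png',cv2.convertScaleAbs(np.hstack(a),alpha=2.5,beta=15))
p=monitor.observe()['position'];print(((proj('top',p-[0,0,.014])-[105,180])*8),((proj('scene',p-[0,0,.014])-[325,230])*8))
```

```text
[[196.17771411 212.20230493]] [[178.46267555 204.48885984]]
```

View pics/c2.png

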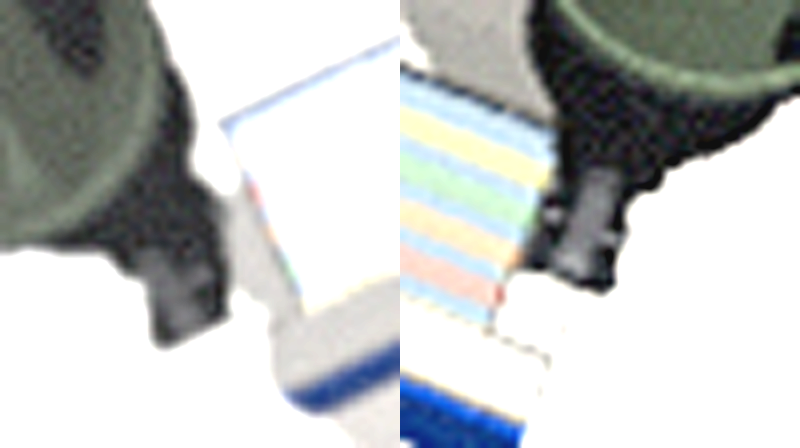

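Run:
```python
from h import *
t=[105+190/8,180+335/8]; s=[325+190/8,230+280/8]
for z in (.03,.05,.07,.09,.11,.13): print(z,unproj('top',t,z)[0,:2].round(4),unproj('scene',s,z)[0,:2].round(4))
print(monitor.observe()['grip_width'],monitor.observe()['position'])
```

```text
0.03 [0.5291 0.2414] [0.5507 0.2322]
0.05 [0.526  0.2356] [0.5582 0.2356]
0.07 [0.5228 0.2299] [0.5658 0.2389]
0.09 [0.5197 0.2241] [0.5734 0.2422]
0.11 [0.5166 0.2184] [0.5809 0.2456]
0.13 [0.5134 0.2126] [0.5885 0.2489]
0.0001304636348746065 [0.5607117  0.22314284 0.10887479]
```

arm_command(delta_pos=[[0.3,0,0.1],[0.3,0,0],[0.2,0,0],[0.1,0,0],[0,0,0]], rotation=[[0,0,0],[0,0,0],[0,0,0],[0,0,0],[0,0,0]])

```text
clock: 4.2
position: [0.5628, 0.2194, 0.0802]
tool_rot: [-0.571, 1.563, -1.67]
force: [0.4, -0.3, -0.3]
grip_width: 0.0002
```

Run:
```python
from h import *
goto(box(P,(-.069,0),0)[0,:2],.070)
```

```text
pos [0.5628 0.2194 0.0802] y-axis deg 27.04 x [-0.001 -0.007 -1.   ] F [ 0.4  -0.31 -0.33] t 4.2 q7 0.17
need (units) [ 0.341 -0.063 -0.02 ]
```

arm_command(delta_pos=[[0.1,0,0],[0.1,0,0],[0.1,0,0]], rotation=[[0,0,0],[0,0,0],[0,0,0]])

```text
clock: 4.5
position: [0.5631, 0.2196, 0.0712]
tool_rot: [-0.46, 1.564, -1.559]
force: [-1.4, -0.2, 0.3]
grip_width: -0.0003
```

arm_command(delta_pos=[[0.12,0,0]], rotation=[[0,0,0]])

```text
clock: 4.6
position: [0.5636, 0.2198, 0.0692]
tool_rot: [-0.299, 1.565, -1.398]
force: [-25.6, -8.5, 94.5]
grip_width: -0.0002
```

arm_command(delta_pos=[[0.12,0,0]], rotation=[[0,0,0]])

```text
clock: 4.7
position: [0.5637, 0.2198, 0.069]
tool_rot: [-0.255, 1.566, -1.354]
force: [-34.3, -10.9, 107.2]
grip_width: 0.0003
```

arm_command(delta_pos=[[-0.3,0,0],[-0.5,0,0],[-0.5,0,0],[0,0,0]], rotation=[[0,0,0],[0,0,0],[0,0,0],[0,0,0]])

```text
clock: 5.1
position: [0.5641, 0.2202, 0.1118]
tool_rot: [0.122, 1.566, -0.978]
force: [0.4, 0.8, 0.3]
grip_width: -0.0001
```

Run:
```python
from h import *
goto(box(P,(0,-.049),0)[0,:2],.083)
a=[cv2.resize(optics.grab_frame(n)[y:y+100,x:x+100,::-1],None,fx=4,fy=4,interpolation=cv2.INTER_CUBIC) for n,x,y in(('top',110,150),('scene',270,205))]
cv2.imwrite('pics/c3.png',cv2.convertScaleAbs(np.hstack(a),alpha=1.4))
```

```text
pos [0.5641 0.2202 0.1118] y-axis deg 27.0 x [ 0.003 -0.004 -1.   ] F [0.39 0.76 0.33] t 5.1 q7 0.16
need (units) [ 0.968 -1.753  2.277]
```

View pics/c3.png

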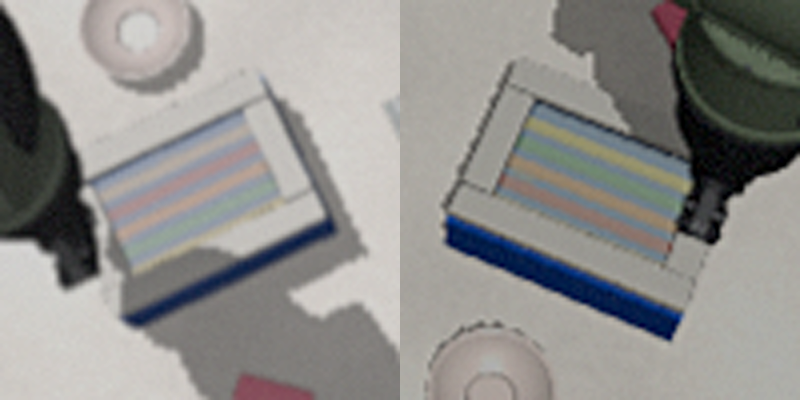

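arm_command(delta_pos=[[0,-0.6,0.8],[0,-0.6,0.8],[0,-0.5,0.7],[0.3,0,0],[0.3,0,0],[0.2,0,0],[0,0,0]], rotation=[[0,0,0],[0,0,0],[0,0,0],[0,0,0],[0,0,0],[0,0,0],[0,0,0]])

```text
clock: 5.9
position: [0.5466, 0.1342, 0.0805]
tool_rot: [-1.111, 1.563, -2.207]
force: [0.4, -0.3, 0.3]
grip_width: -0.0003
```

Run:
```python
from h import *
goto(box(P,(0,-.049),0)[0,:2],.0725)
```

```text
pos [0.5466 0.1342 0.0805] y-axis deg 27.2 x [-0.004 -0.006 -1.   ] F [ 0.44 -0.26  0.29] t 5.9 q7 0.29
need (units) [ 0.266  0.068 -0.009]
```

arm_command(delta_pos=[[0.09,0,0],[0.08,0,0]], rotation=[[0,0,0],[0,0,0]])

```text
clock: 6.1
position: [0.5468, 0.1351, 0.075]
tool_rot: [-1.091, 1.563, -2.186]
force: [-0.6, -0.4, 1.7]
grip_width: -0.0001
```

arm_command(delta_pos=[[0.08,0,0]], rotation=[[0,0,0]])

```text
clock: 6.2
position: [0.5468, 0.1355, 0.0724]
tool_rot: [-1.091, 1.564, -2.185]
force: [0.7, 0.9, -0.2]
grip_width: 0.0
```

arm_command(delta_pos=[[0.03,0,0],[-0.4,0,0],[-0.5,0,0],[-0.3,0,0],[0,0,0]], rotation=[[0,0,0],[0,0,0],[0,0,0],[0,0,0],[0,0,0]])

```text
clock: 6.7
position: [0.5471, 0.1364, 0.1105]
tool_rot: [-1.102, 1.564, -2.196]
force: [-0.6, -0.2, 0.2]
grip_width: 0.0
```

Run:
```python
from h import *
goto(box(P,(.069,0),0)[0,:2],.081)
```

```text
pos [0.5471 0.1364 0.1105] y-axis deg 27.34 x [-0.004 -0.005 -1.   ] F [-0.64 -0.16  0.22] t 6.7 q7 0.28
need (units) [0.982 1.642 2.359]
```

arm_command(delta_pos=[[0,0.55,0.8],[0,0.55,0.8],[0,0.5,0.7],[0.3,0,0],[0.3,0,0],[0.2,0,0],[0,0,0]], rotation=[[0,0,0],[0,0,0],[0,0,0],[0,0,0],[0,0,0],[0,0,0],[0,0,0]])

```text
clock: 7.4
position: [0.6225, 0.0973, 0.0852]
tool_rot: [-1.268, 1.565, -2.359]
force: [-0.3, 0.6, 0.8]
grip_width: 0.0002
```

Run:
```python
from h import *
goto(box(P,(.069,0),0)[0,:2],.0725)
```

```text
pos [0.6225 0.0973 0.0852] y-axis deg 27.49 x [-0.004 -0.004 -1.   ] F [-0.26  0.64  0.76] t 7.4 q7 0.38
need (units) [0.423 0.003 0.049]
```

arm_command(delta_pos=[[0.11,0,0.05],[0.09,0,0],[0.08,0,0]], rotation=[[0,0,0],[0,0,0],[0,0,0]])

```text
clock: 7.7
position: [0.6227, 0.0969, 0.0768]
tool_rot: [-1.29, 1.565, -2.38]
force: [-1.2, 0.3, 4.0]
grip_width: 0.0002
```

arm_command(delta_pos=[[0.08,0,0]], rotation=[[0,0,0]])

```text
clock: 7.8
position: [0.6227, 0.0969, 0.0745]
tool_rot: [-1.274, 1.566, -2.364]
force: [-1.0, -1.3, 0.6]
grip_width: -0.0002
```

arm_command(delta_pos=[[0.06,0,0]], rotation=[[0,0,0]])

```text
clock: 7.9
position: [0.6227, 0.097, 0.0726]
tool_rot: [-1.261, 1.566, -2.351]
force: [0.9, -0.1, 0.5]
grip_width: 0.0001
```

arm_command(delta_pos=[[0.04,0,0],[-0.4,0,0],[-0.5,0,0],[-0.3,0,0],[0,0,0]], rotation=[[0,0,0],[0,0,0],[0,0,0],[0,0,0],[0,0,0]])

```text
clock: 8.4
position: [0.6232, 0.0972, 0.1112]
tool_rot: [-1.136, 1.567, -2.226]
force: [0.1, -0.7, -0.4]
grip_width: -0.0001
```

Run:
```python
from h import *
goto(box(P,(0,.049),0)[0,:2],.081)
```

```text
pos [0.6232 0.0972 0.1112] y-axis deg 27.58 x [-0.003 -0.003 -1.   ] F [ 0.15 -0.7  -0.38] t 8.4 q7 0.38
need (units) [ 0.995  1.646 -2.246]
```

arm_command(delta_pos=[[0,0.55,-0.75],[0,0.55,-0.75],[0,0.55,-0.75],[0.3,0,0],[0.3,0,0],[0.2,0,0],[0,0,0]], rotation=[[0,0,0],[0,0,0],[0,0,0],[0,0,0],[0,0,0],[0,0,0],[0,0,0]])

```text
clock: 9.1
position: [0.6368, 0.1811, 0.0875]
tool_rot: [-0.44, 1.568, -1.532]
force: [-0.8, -0.4, -0.2]
grip_width: 0.0001
```

Run:
```python
from h import *
goto(box(P,(0,.049),0)[0,:2],.0725)
```

```text
pos [0.6368 0.1811 0.0875] y-axis deg 27.44 x [ 0.    -0.003 -1.   ] F [-0.83 -0.4  -0.15] t 9.1 q7 0.26
need (units) [ 0.5   -0.053  0.023]
```

arm_command(delta_pos=[[0.2,-0.05,0],[0.1,0,0],[0.08,0,0]], rotation=[[0,0,0],[0,0,0],[0,0,0]])

```text
clock: 9.4
position: [0.6357, 0.1787, 0.0759]
tool_rot: [-0.277, 1.568, -1.371]
force: [-0.8, 2.2, 2.3]
grip_width: -0.0005
```

arm_command(delta_pos=[[0.08,0,0]], rotation=[[0,0,0]])

```text
clock: 9.5
position: [0.6358, 0.1787, 0.0735]
tool_rot: [-0.203, 1.568, -1.297]
force: [0.4, 0.2, 0.2]
grip_width: 0.0
```

Snapped. A small nudge more, then rise and back off toward the base side for a clear view.

arm_command(delta_pos=[[0.06,0,0],[-0.4,0,0],[-0.8,0,0],[-1,0,0],[-1,0,-0.3],[-1,0,-0.9],[0,0,-0.9],[0,0,-0.9],[0,0,-0.9],[0,0,-0.9]], rotation=[[0,0,0],[0,0,0],[0,0,0],[0,0,0],[0,0,0],[0,0,0],[0,0,0],[0,0,0],[0,0,0],[0,0,0]])

```text
clock: 10.5
position: [0.571, 0.3056, 0.2106]
tool_rot: [0.788, 1.563, -0.315]
force: [0.8, 0.2, -0.1]
grip_width: 0.0003
```

arm_command(delta_pos=[[0,-0.5,-0.9],[0,-0.5,-0.9],[0,-0.5,-0.9],[0,-0.5,-0.9],[0,-0.5,-0.9],[0,-0.5,-0.9],[0,0,0],[0,0,0]], rotation=[[0,0,0],[0,0,0],[0,0,0],[0,0,0],[0,0,0],[0,0,0],[0,0,0],[0,0,0]])

```text
clock: 11.3
position: [0.4099, 0.4171, 0.2172]
tool_rot: [1.419, 1.558, 0.32]
force: [1.0, 0.2, 0.7]
grip_width: 0.0
```

Run:
```python
from h import *
goto(P[:2])
a=[]
for n,x,y in(('top',110,145),('scene',270,205)):
    f=optics.grab_frame(n)[:,:,::-1]; b=cv2.imread(f'pics/{n}0.png')
    cr=lambda i:cv2.resize(i[y:y+97,x:x+130],None,fx=3,fy=3,interpolation=cv2.INTER_CUBIC)
    a.append(np.hstack([cr(b),cr(f)]))
cv2.imwrite('pics/c4.png',cv2.convertScaleAbs(np.vstack(a),alpha=1.4))
```

```text
pos [0.4099 0.4171 0.2172] y-axis deg 27.06 x [ 0.012  0.004 -1.   ] F [1.   0.25 0.71] t 11.3 q7 -0.31
need (units) [ 0.039  1.468 10.466]
```

View pics/c4.png

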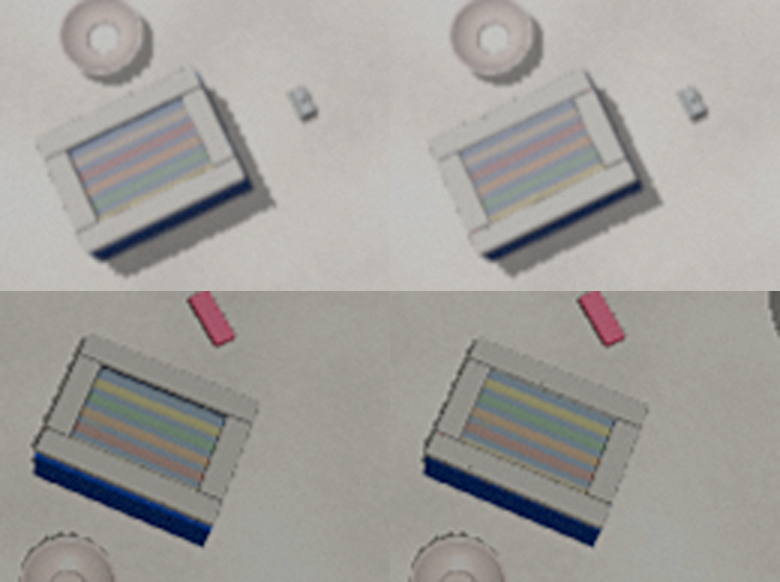

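Run:
```python
from h import *
a=[]
for n,x,y in(('top',117,165),('scene',277,215)):
    f=optics.grab_frame(n)[:,:,::-1]; b=cv2.imread(f'pics/{n}0.png')
    cr=lambda i:cv2.resize(i[y:y+74,x:x+80],None,fx=4,fy=4,interpolation=cv2.INTER_LANCZOS4)
    a.append(np.hstack([cr(b),cr(f)]))
cv2.imwrite('pics/c5.png',cv2.convertScaleAbs(np.vstack(a),alpha=2))
```

```text
(no output)
```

View pics/c5.png

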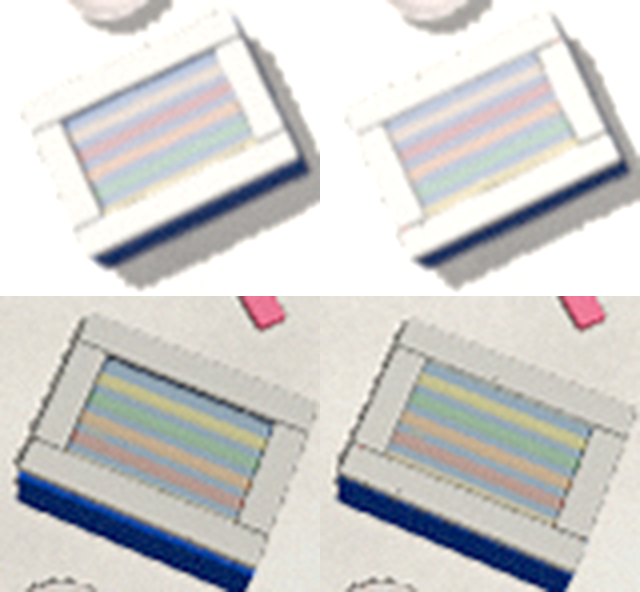

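Run:
```python
from h import *
a=[]
for n,l in(('top',-.069),('top',.069),('scene',-.069),('scene',.069)):
    f=optics.grab_frame(n)[:,:,::-1]; b=cv2.imread(f'pics/{n}0.png')
    x,y=(proj(n,box(P,(l,0),.06))[0]-[12,18]).astype(int)
    for i in (b,f): a.append(cv2.resize(cv2.convertScaleAbs(i[y:y+36,x:x+24],alpha=1.6),None,fx=8,fy=8,interpolation=cv2.INTER_NEAREST))
    r=f[:,:,:].astype(int)
cv2.imwrite('pics/c6.png',np.vstack([np.hstack(a[:4]),np.hstack(a[4:])]))
```

```text
(no output)
```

View pics/c6.png

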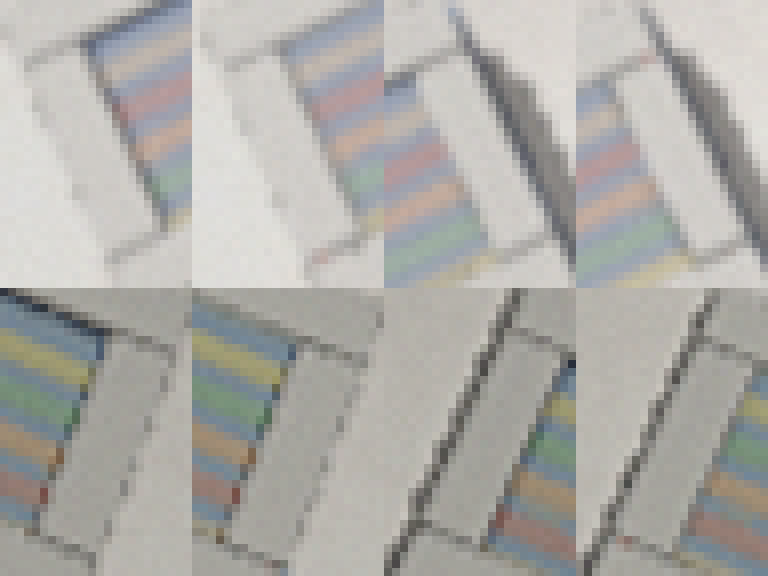

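Run:
```python
from h import *
s=monitor.observe(); print(s['position'],s['force'],s['clock']); print(bot.job_done())
```

```text
[0.4104619  0.41653344 0.21620177] [ 0.93183298 -0.71018537 -0.20048905] 11.7
the job is handed in; nothing more can be done
None
```

I pressed all four rim sections with the closed fingertips, in the order front, right, back, left, and all four appear to have snapped shut. I then moved the hand well clear and handed the job in at 11.7 s.

- **Snap:** On the right, back and left sections I felt the catch resist, at 2–4 N, and then let go past half way. I did not record the catch on the front one. The tool was free at 7 mm down and met the hard stop where a shut section should be.
- **Pictures:** Comparing before and after, every section dropped by about 8 mm. The box, dish, sharpener and eraser look unmoved. I did not look at the pencil cup again, but the hand never went near it.
- **Too-hard press:** On the front section I pushed past the stop, and the wrist force reached about 107 N (the limit is 120 N) before I backed off. The other three presses stayed gentle.
- **Unresolved:** A few reddish pixels show at the outer corner seams after pressing. I took them for the seal peeking through the gaps, because all four sections look down. I did not touch the sections again to confirm it.

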